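# Hang the cutlery caddy on the crowded drying stand

## Robot

A 6-joint arm with a two-finger parallel gripper is mounted at the origin on a cart in front of the work surface, level with it; the furniture and walls round the work are solid. World frame = base frame: x ahead of the robot, y to its left, z up, the work surface at z = 0. Lengths are in mm, angles in rad, forces in N, time in s.
With the tool pointing down it reaches from about 300 to 775 mm from the base axis. Payload 14.6 kg.
Tool frame: the origin (TCP) lies between the finger pads; the fingertips stand manip.tip_reach ahead of it and the grasp point (between the pads) lies 5 mm behind it (manip.tip_reach is the distance from the TCP to the fingertips, in mm); z points along the fingers, y is the line along which they close (so a half turn about z gives the same grasp; the last joint's range is limited). The gripper opens to 94 mm and grips with 3 to 60 N. Pads are 16 mm wide; open, the fingers measure 119 mm over their backs; the gripper's body (75 mm by 177 mm) begins 78 mm behind the grasp point.
Start: joints at [-1.309, 0.3, 1.521, -0, 1.321, -0.067], TCP at [177.592, -520.529, 219.446] pointing down, gripper open.
Joint ranges: [-3.03, 3.03], [-0.79, 2.21], [0.23, 2.52], [-1.04, 4.18], [0, 3.07], [-2.55, 2.55]. Speed limits (rad/s): [2.22, 2.22, 2.57, 3.14, 3.14, 3.14].

## Interface

Orientations are given as [roll, pitch, yaw] about the fixed x, y, z axes, in that order (R = Rz(yaw) Ry(pitch) Rx(roll)).
In Python, from cell import manip gives the robot as it stands. The module is installed in compiled form; this text tells all that it offers.
- The arm moves only by the shell command python3 -m creep 'ROWS' [FORCE]. ROWS is JSON, a list of rows, each a list of 3 entries, a list of its own where there are three numbers: the opening, from -1 (shut) to 1 (fully open), then the shift along the tool's x, y, z in cm, then the turn about the tool's z in units of 5 degrees (1.0 is 5 degrees). In form: [[grip, [tx, ty, tz], roll], ...]. A call has 1 to 12 rows; each row is the pose to reach, as a shift and turn from the pose commanded when the call began, along the tool's axes at that moment; what a row does not reach only later rows make up. A row lasts 1/10 s, in which the tool goes at most 50 mm and 8.59 degrees, less where a joint would pass 70% of its speed; a pose out of reach is approached as far as the arm can. A call with a gripper value outside its range is refused whole. The fingers move at their own pace and stop on an object; FORCE is the grip in N (left out, the last holds). Time passes only in rows, so rows that repeat a pose let the fingers close. It gives the time, the measured TCP pose, the force, the opening and the grip force at its end, in the units of the state.
- manip.read_state(): the state, without advancing time (a new reading comes with each control period).
- manip.camera(name): name is "scene" or "top"; returns the picture (400x640x3 uint8, red, green, blue); there is no depth.
- manip.camera_params(name): a dict with "fovy" (degrees; the focal length in pixels is half the picture's height over the tangent of half this angle, whatever the lens; pixels are square), "cx", "cy" (the principal point, pixels), "k1" (the pictures are not rectified: a ray, as slopes to the right and down, at radius r is drawn at 1 + k1 r^2 times it, then the intrinsics apply), "origin" and "attitude" of the camera in the world. Camera axes: x right, y down, z forward; pixel columns grow to the right and rows downward; lengths in mm; the calibration is good to about 2 mm. A picture is of the moment at which its call begins. camera_params takes no time and is no camera call.
- manip.sign_off(): hands the job in; it is judged then, once.
The state is a dict: "clock": time; "joints": joint angles; "qd": joint speeds; "effort": joint torques, N m; "eef_pos": TCP position; "eef_rot": TCP orientation; "wrist_force": force on the tool from outside, world axes, zero at the start; "moment": the same for the moment, N m; "finger_gap": finger opening in mm; "finger_force": force on a finger pad.
Only numpy, scipy, OpenCV 4.12 (cv2) and the standard library are available. Lean on these libraries where they do the work, as an engineer would, in place of code of your own. Each camera call takes 0.05 s, during which the arm holds its last target. There are 200 camera calls.

## Task

Hang the empty cutlery caddy on the drying stand, both hooks fully over the top bar and its pocket towards you, in the half of the bar that has no mug standing under it. The soap dish hanging there is in the way: first push it along the bar into the mug's half without lifting it off. The caddy must end clear of the dish and the mug; lower it gently onto the bar and leave the mug and everything else standing where it is.

Things in the scene. Friction and masses are not known exactly. Their poses are not given: they have to be found in the camera images.
- stand: Fixed steel drying stand. Origin on the worktop under the middle of its bars; y runs along the bars, -x is its front (towards the robot, turned up to 0.2 rad). Posts 16 mm thick at y = -158 and +158 mm with 21 mm balls on top (215 mm high), so the bar is free from -147 to +147 mm. Feet 100 x 26 x 10 mm (x, y, z) under the posts.
- bar_mid (a point): Middle of the stand's top bar, on its axis, 205 mm above the worktop; axes as the stand's (y along the bar). The bar is round, 12 mm thick. A second, equal bar lies 60 mm straight below it; hung things rest against its front.
- caddy: Loose, empty steel cutlery caddy, 195 to 350 g, 180 mm high, upright on the worktop at the robot's left or right, turned up to 1.1 rad. Origin: centre of the pocket's underside. Pocket: open box 60 x 104 x 100 mm (x, y, z). Behind it (+x) two straps rise and bend back into hooks, over which is a wooden grip. Hung, its underside is 70 mm above the worktop, too low to clear the mug.
- caddy_grip (a point): Centre of the caddy's wooden grip, 41.5 mm behind (+x) and 172 mm above the caddy's origin; axes as the caddy's. A bar 12 x 100 x 15 mm (x, y, z) on two 8 mm stalks at y = -36 and +36 mm. It lies straight above the hooks' openings: 37 mm above the top bar's axis when hung. The hooks' top faces are 28 mm below it.
- caddy_hook_a (a point): Seat of one hook (18 mm wide, at y = +36 mm), 37 mm below the grip's height: when hung it lies on the top bar's axis, to 3 mm. The hook opens downward, 17 mm clear front to rear; its inner top is 6 mm above this point, its rear lip ends 25 mm below this point, the tip flared 5 mm outward.
- caddy_hook_b (a point): The same for the other hook, at y = -36 mm. Hung, the caddy may lean up to 0.1 rad, its straps against the lower bar, pocket in front (-x) of the bars.
- soap_dish: Steel soap dish, 135 to 240 g, hung on the top bar in the half without the mug; slides with plain friction. Origin: on the bar's axis to 3 mm, mid-hook; y along the bar. 78 mm wide (y -39 to +39), top 9 mm above, bottom 74 mm below the origin, dish reaching to x = -70 mm. Each side has a flat cheek (x -8 to -42 mm, z -2 to -58 mm) in front of the bar to push on. Hook lip behind it to z = -26 mm.
- mug: Pale ceramic mug, 101 mm high, standing upright under one half of the bar, handle any way round. Origin on the worktop: mug body 79 mm across, centred at y = +15 mm; handle reaches y = -55 mm.
- steel_bowl: Loose steel bowl, 135 mm across, 75 mm high, on the side where the caddy is not. Leave alone. Origin: centre of underside.
- pepper_mill: Wooden pepper mill, 58 mm across, 170 mm high, left, at the back of the caddy's left place. Leave alone. Origin: centre of underside.
- spice_jar: Spice jar with a screw cap, 44 mm across, 100 mm high, left. Leave alone. Origin: centre of underside.
- tin: Flat tin, 75 mm across, 58 mm high, far left. Leave alone. Origin: centre of underside.
- oil_bottle: Slim corked clear bottle, 52 mm across, 281 mm high, right, behind. Leave alone. Origin: centre of underside.
- lemon: Lemon, 76 x 56 x 55 mm, right front. Leave alone. Origin: centre of underside.

How it is judged (in metres and radians):
At the end, for the whole second after the job is handed in: Both caddy hooks seated on the top bar (within 9 mm), pocket in front, level, at rest, middle 30-103 mm from the bar's middle in the half without the mug, touching neither dish nor mug; dish hanging with its middle 15 mm or more in the mug's half; the rest within 20 mm of its place (((y of mug in the frame of bar_mid above 0 m and y of soap_dish in the frame of bar_mid above 0.015 m and y of caddy_grip in the frame of bar_mid between -0.103 and -0.03 m) or (y of mug in the frame of bar_mid below 0 m and y of soap_dish in the frame of bar_mid below -0.015 m and y of caddy_grip in the frame of bar_mid between 0.03 and 0.103 m)) and x of caddy_hook_a in the frame of bar_mid between -0.009 and 0.009 m and z of caddy_hook_a in the frame of bar_mid between -0.006 and 0.005 m and x of caddy_hook_b in the frame of bar_mid between -0.009 and 0.009 m and z of caddy_hook_b in the frame of bar_mid between -0.006 and 0.005 m and angle between the y axis of each of caddy, soap_dish and the y axis of bar_mid, either way round below 0.12 rad and angle between caddy's own z axis and vertical below 0.2 rad and x of caddy in the frame of bar_mid below -0.02 m and contact force between caddy and stand above 0.5 N and contact force between caddy and mug below 0.1 N and contact force between caddy and soap_dish below 0.1 N and linear speed of each of caddy, soap_dish below 0.03 m/s and x of soap_dish in the frame of bar_mid between -0.009 and 0.009 m and z of soap_dish in the frame of bar_mid between -0.006 and 0.006 m and angle between soap_dish's own z axis and vertical below 0.25 rad and distance of each of mug, steel_bowl, pepper_mill, spice_jar, tin, oil_bottle, lemon from where it was at the start of the episode below 0.02 m and angle between each of mug, steel_bowl, pepper_mill, spice_jar, tin, oil_bottle's own z axis and vertical below 0.15 rad).
It fails at once if the soap dish is lifted off the bar (z of soap_dish in the frame of bar_mid above 0.02 m or z of soap_dish in the frame of bar_mid below -0.02 m).
It fails at once if the caddy is set down hard on the stand (over 40 N) (contact force between caddy and stand above 40 N).
It fails at once if the mug or another bystander is moved by more than 25 mm (distance of any of mug, steel_bowl, pepper_mill, spice_jar, tin, oil_bottle, lemon from where it was at the start of the episode above 0.025 m).
It also fails if it takes over 51 s, if anything falls off the work surface, if the arm or the gripper's body presses on something with over 40 N, if the wrist force passes 120 N, or if a joint passes its speed limit or range.

## Working session

There is one attempt and no reset: what is moved stays moved. The work goes in short steps, Python scripts to look and compute and a shell command to move; the robot and the scene stay as the last step left them, time stands still between calls to the robot, and variables do not carry over. Pictures are saved under pics/ and viewed, at most 10 in all, crops included, and the job is handed in when it is done.

```bash
mkdir -p pics
cat > h.py <<'E'
import numpy as np, cv2, json
from cell import manip
from scipy.spatial.transform import Rotation as R
def cam(n):
    p=manip.camera_params(n); f=200/np.tan(np.radians(p['fovy'])/2)
    K=np.array([[f,0,p['cx']],[0,f,p['cy']],[0,0,1]])
    a=np.array(p['attitude'],float)
    Rm=a if a.shape==(3,3) else R.from_euler('xyz',a).as_matrix()
    return K,np.array([p['k1'],0,0,0.]),Rm,np.array(p['origin'],float)
def rays(n,px):
    K,d,Rm,o=cam(n)
    u=cv2.undistortPoints(np.array(px,float).reshape(-1,1,2),K,d).reshape(-1,2)
    v=np.c_[u,np.ones(len(u))]@Rm.T
    return o,v/np.linalg.norm(v,axis=1)[:,None]
def plane(n,px,z):
    o,v=rays(n,px); return o+v*((z-o[2])/v[:,2])[:,None]
def tri(p1,p2,n1='scene',n2='top'):
    o1,v1=rays(n1,p1);o2,v2=rays(n2,p2);out=[]
    for a,b in zip(v1,v2):
        s=np.linalg.lstsq(np.c_[a,-b],o2-o1,rcond=None)[0]
        P,Q=o1+s[0]*a,o2+s[1]*b; out.append(np.r_[(P+Q)/2,np.linalg.norm(P-Q)])
    return np.array(out)
def proj(n,P):
    K,d,Rm,o=cam(n); c=(np.array(P,float).reshape(-1,3)-o)@Rm
    return cv2.projectPoints(c.reshape(-1,1,3),np.zeros(3),np.zeros(3),K,d)[0].reshape(-1,2)
def snap(n,f):
    im=manip.camera(n); cv2.imwrite('pics/'+f,im[:,:,::-1]); return im
E
python3 - <<'E'
from h import *
for n in('scene','top'):
    snap(n,n+'0.png'); print(manip.camera_params(n))
print(manip.tip_reach, manip.read_state())
E
```

```text
{'fovy': 50.497894187177195, 'cx': 313.10874735107274, 'cy': 200.62321495705336, 'k1': 0.024576288745934073, 'origin': array([-708.21140893,  255.02985128, 1116.54898582]), 'attitude': array([-2.24343468, -0.00552016, -1.83033154])}
{'fovy': 48.80232522921445, 'cx': 330.43193082696035, 'cy': 193.2567040771978, 'k1': -0.05554156125908631, 'origin': array([  98.53156549, -138.78030696, 1484.38651075]), 'attitude': array([-2.84747693e+00, -1.72482154e-03, -1.38003551e+00])}
14.0 {'clock': 0.1, 'joints': array([-1.30858577e+00,  3.00365619e-01,  1.52150896e+00, -2.46927144e-05,
        1.32071921e+00, -6.65745889e-02]), 'qd': array([-0.00056173, -0.00221768, -0.0008308 , -0.0006551 ,  0.00108051,
        0.00136915]), 'effort': array([ 3.01022170e-03, -5.32645476e+01, -3.53283727e+01,  7.10361474e-02,
        2.34803266e-02, -8.75016326e-05]), 'eef_pos': array([ 177.53817786, -520.32223698,  218.97469771]), 'eef_rot': array([-3.14059215e+00, -4.27351291e-05,  3.28791246e-01]), 'wrist_force': array([-0.81664796,  0.17755453,  0.43097063]), 'moment': array([-0.0204606 ,  0.06099258,  0.00459749]), 'finger_force': 0.0, 'finger_gap': 93.86520094335633}
```

View pics/scene0.png

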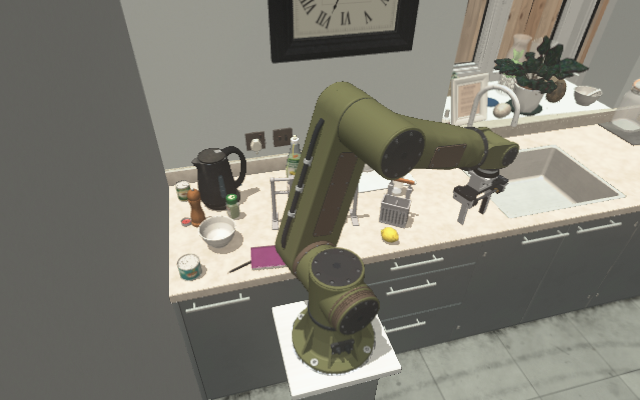

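View pics/top0.png

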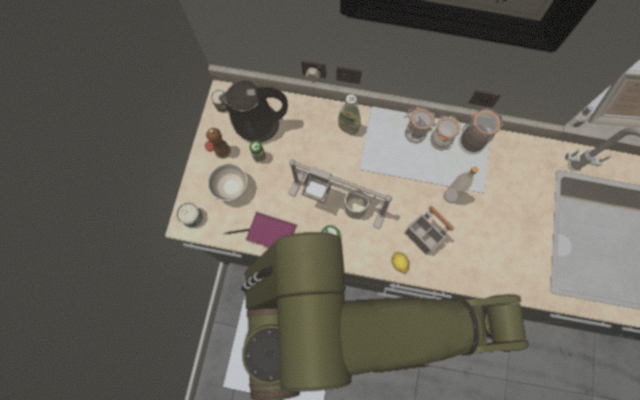

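The pictures show the stand in top view from about (295,165) to (387,200), with the dish in its left half at (317,187) and the mug in the right half at (357,203). The caddy is on the right, with its grip near (440,218) in top and (404,182) in scene. I'll enlarge both views.

Run:
```python
import cv2,numpy as np
t=cv2.imread('pics/top0.png')[145:270,280:480]; s=cv2.imread('pics/scene0.png')[160:240,260:430]
cv2.imwrite('pics/tc.png',cv2.resize(t,None,fx=4,fy=4,interpolation=cv2.INTER_CUBIC))
cv2.imwrite('pics/sc.png',cv2.resize(s,None,fx=4.5,fy=4.5,interpolation=cv2.INTER_CUBIC))
```

```text
(no output)
```

View pics/tc.png

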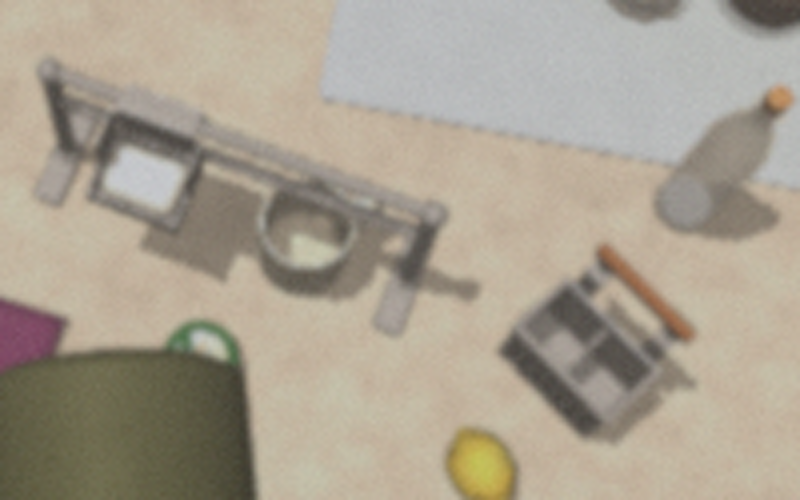

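View pics/sc.png

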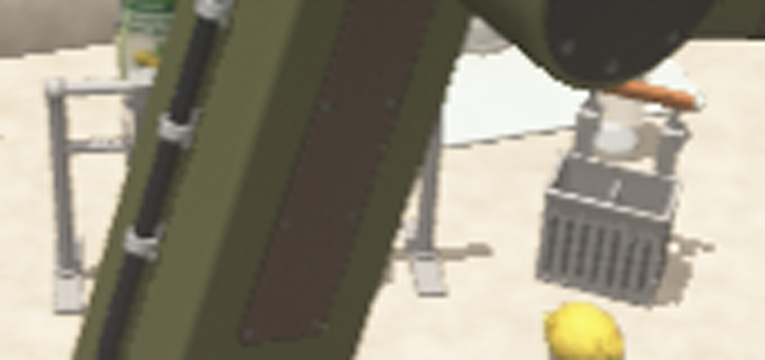

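The crops show these points:
- **Stand balls:** at crop (48,68) and (434,212) in top, and (56,86) in scene, with the right one hidden.
- **Caddy grip ends:** at (603,250) and (690,332) in top, and the right end at (697,101) in scene.
- **Dish:** its hook is at the bar, at (160,112) in top.
- **Mug:** rim centre is near (307,228) in top.

Run:
```python
from h import *
np.set_printoptions(precision=1,suppress=True)
T=lambda x,y:[280+x/4-.4,145+y/4-.4]; S=lambda x,y:[260+x/4.5-.4,160+y/4.5-.4]
bl,br=T(48,68),T(434,212)
print('ball L tri',tri([S(56,86)],[bl]),'plane205',plane('top',[bl,br],205))
P=plane('top',[bl,br],205); mid=P.mean(0); d=P[0]-P[1]; print('mid',mid,'len',np.linalg.norm(d),'yaw',np.arctan2(-d[0],d[1]))
t=cv2.imread('pics/top0.png');
def mask(im,box):
    h=cv2.cvtColor(im,cv2.COLOR_BGR2HSV); m=((h[...,0]<16)&(h[...,1]>110)&(h[...,2]>60)).astype(np.uint8)
    k=np.zeros_like(m);x0,x1,y0,y1=box;k[y0:y1,x0:x1]=1; return m*k
m=mask(t,(420,462,200,236)); ys,xs=np.nonzero(m); r=cv2.minAreaRect(np.c_[xs,ys].astype(np.float32)); print(len(xs),r)
bx=cv2.boxPoints(r); 
e=sorted([((bx[i]+bx[(i+1)%4])/2).tolist() for i in range(4)],key=lambda p:p[0]); e=[e[0],e[3]]
print('ends',e)
G=plane('top',e,178); print('grip z178',G,G.mean(0),np.linalg.norm(G[1]-G[0]))
s=cv2.imread('pics/scene0.png'); m=mask(s,(390,420,174,190)); ys,xs=np.nonzero(m); print('scene grip right',xs.max(),ys[xs==xs.max()], xs.min())
print('tri right',tri([S(697,101)],[e[1]]))
g=G[0]-G[1]; print('grip yaw',np.arctan2(-g[0],g[1]))
print('dish hook centre',plane('top',[T(160,112)],213), 'mug rim',plane('top',[T(307,228)],101))
print('dish basket corners', plane('top',[T(108,120),T(200,150),T(92,190),T(180,225)],150))
for n,p in dict(lemon=T(480,465)).items(): print(n,plane('top',[p],30))
print('pocket top corners',plane('top',[T(503,348),T(592,432),T(667,360),T(570,280)],100))
print('bottle cork',plane('top',[T(778,98)],281),plane('top',[T(685,203)],0))
```

```text
ball L tri [[556.6  70.  207.1   0.3]] plane205 [[ 557.3   70.2  205. ]
 [ 499.1 -241.4  205. ]]
mid [528.2 -85.6 205. ] len 317.0255463659709 yaw -0.18439792353382817
62 ((440.75006103515625, 217.75003051757812), (28.991378784179688, 1.4142131805419922), 45.0)
ends [[430.50006103515625, 207.50003051757812], [451.00006103515625, 228.00003051757812]]
grip z178 [[ 501.1 -376.9  178. ]
 [ 448.8 -446.6  178. ]] [ 474.9 -411.7  178. ] 87.11553780727935
scene grip right 413 [182 183] 396
tri right [[ 448.5 -450.4  174.     6.4]]
grip yaw -0.6429777186909067
dish hook centre [[535.6 -22.9 213. ]] mug rim [[ 498.6 -150.   101. ]]
dish basket corners [[542.6  22.4 150. ]
 [531.8 -54.8 150. ]
 [482.8  22.8 150. ]
 [467.8 -51.1 150. ]]
lemon [[ 345.9 -326.3   30. ]]
pocket top corners [[ 430.3 -321.6  100. ]
 [ 376.5 -400.8  100. ]
 [ 445.4 -452.7  100. ]
 [ 496.2 -367.2  100. ]]
bottle cork [[ 608.9 -469.6  281. ]] [[ 613.7 -474.8    0. ]]
```

Ball spacing comes out at 317 mm against 316 mm, and the grip height at 174 mm against 172 mm, so the measurements hold. The stand middle is at (528,-86) with yaw -0.184. The dish sits at bar y≈+63, the mug at y≈-69, and the caddy grip at (474,-411). I'll move to the dish's left side first.

```bash
cat > go.py <<'E'
# usage: go.py w x y z yaw | go.py s xs ys z yaw : shift (cm) and turn (5deg) in tool axes to reach a world / stand point
import sys
from h import *
MID=np.array([528.2,-85.6]); YW=-0.184
def rel(x,y,z,yaw):
    s=manip.read_state(); r=R.from_euler('xyz',s['eef_rot']); M=r.as_matrix()
    d=M.T@(np.array([x,y,z])-s['eef_pos'])/10
    a=(yaw-np.arctan2(M[1,0],M[0,0])+np.pi)%(2*np.pi)-np.pi
    return np.round(d,2),round(-np.degrees(a)/5,2)
def st(xs,ys):
    c,s_=np.cos(YW),np.sin(YW); return MID+[c*xs-s_*ys,s_*xs+c*ys]
def inv(p):
    c,s_=np.cos(YW),np.sin(YW); d=np.array(p)[:2]-MID; return np.array([c*d[0]+s_*d[1],-s_*d[0]+c*d[1]])
if __name__=='__main__':
    a=list(map(float,sys.argv[2:]))
    p=st(a[0],a[1]) if sys.argv[1]=='s' else a[:2]
    print(np.round(p,1),rel(p[0],p[1],a[2],a[3]))
E
python3 go.py s -24 127 290 1.387
python3 -m creep '[[-1,[0,0,-5],0],[-1,[0,0,-7],-1.5],[-1,[51.3,-42,-7.1],-12.1],[-1,[51.3,-42,-7.1],-12.1],[-1,[51.3,-42,-7.1],-12.1],[-1,[51.3,-42,-7.1],-12.1],[-1,[51.3,-42,-7.1],-12.1],[-1,[51.3,-42,-7.1],-12.1],[-1,[51.3,-42,-7.1],-12.1],[-1,[51.3,-42,-7.1],-12.1],[-1,[51.3,-42,-7.1],-12.1],[-1,[51.3,-42,-7.1],-12.1]]'
python3 go.py s -24 127 290 1.387;python3 go.py s -24 127 175 1.387
```

```text
[527.8  43.6] (array([ 51.36, -42.07,  -7.06]), np.float64(-12.13))
clock: 1.3
eef_pos: [442.0, -93.8, 290.2]
eef_rot: [3.142, 0.0, 1.385]
wrist_force: [0.1, -1.1, -0.4]
finger_gap: 2.2
finger_force: 0.0
[527.8  43.6] (array([15.09,  5.89,  0.02]), np.float64(-0.03))
[527.8  43.6] (array([15.09,  5.89, 11.52]), np.float64(-0.03))
```

```bash
python3 -m creep '[[-1,[15.1,5.9,0],0],[-1,[15.1,5.9,0],0],[-1,[15.1,5.9,0],0],[-1,[15.1,5.9,0],0],[-1,[15.1,5.9,0],0],[-1,[15.1,5.9,0],0]]'
python3 go.py s -24 127 290 1.387
python3 - <<'E'
from h import *
im=snap('top','top1.png'); s=snap('scene','scene1.png')
a=cv2.resize(im[140:260,270:430],None,fx=4,fy=4,interpolation=cv2.INTER_CUBIC)
cv2.imwrite('pics/tc1.png',a[:,:,::-1])
E
```

```text
clock: 1.9
eef_pos: [526.9, 40.8, 290.0]
eef_rot: [-3.141, 0.0, 1.384]
wrist_force: [0.8, 0.0, 0.3]
finger_gap: 0.2
finger_force: 0.0
[527.8  43.6] (array([ 0.29,  0.04, -0.  ]), np.float64(-0.03))
```

View pics/tc1.png

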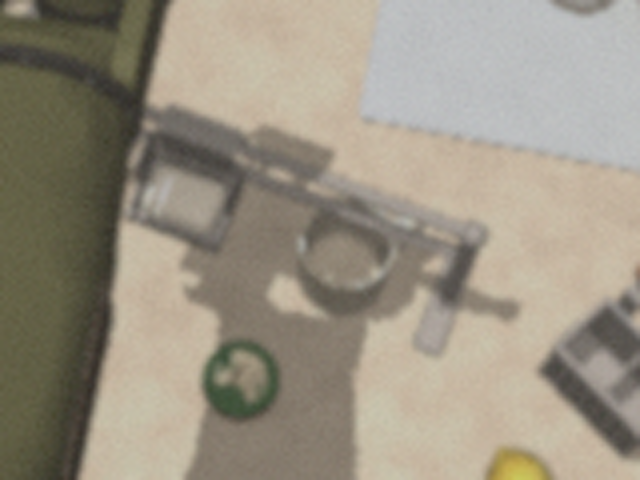

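The arm hides the fingers. The dish still hangs at crop (206,130), its cheek edge at bar y≈105. I'll shift 5 mm further left, then lower with the force watched.

```bash
python3 -m creep '[[-1,[0.5,0,0],0],[-1,[0.5,0,3],0],[-1,[0.5,0,6],0],[-1,[0.5,0,7],0],[-1,[0.5,0,8],0],[-1,[0.5,0,9],0],[-1,[0.5,0,10],0],[-1,[0.5,0,11],0],[-1,[0.5,0,11.5],0],[-1,[0.5,0,11.5],0],[-1,[0.5,0,11.5],0]]'
python3 -c "
from go import *
s=manip.read_state();print(inv(s['eef_pos']),s['eef_pos'][2])"
```

```text
clock: 3.1
eef_pos: [528.5, 46.6, 175.5]
eef_rot: [3.141, -0.0, 1.385]
wrist_force: [0.9, 0.9, 0.4]
finger_gap: 0.5
finger_force: 0.0
[-23.90221687 129.98151591] 175.51420950959152
```

```bash
python3 -m creep '[[-1,[-0.5,0,0],0],[-1,[-1,0,0],0],[-1,[-1.5,0,0],0],[-1,[-2,0,0],0],[-1,[-2.5,0,0],0],[-1,[-3,0,0],0],[-1,[-3.5,0,0],0],[-1,[-4,0,0],0],[-1,[-4.5,0,0],0],[-1,[-5,0,0],0],[-1,[-5.5,0,0],0],[-1,[-6,0,0],0]]'
python3 -c "
from go import *
s=manip.read_state();print(inv(s['eef_pos']),s['eef_pos'][2],s['moment'])
im=snap('top','top2.png');a=cv2.resize(im[140:260,270:430],None,fx=4,fy=4,interpolation=cv2.INTER_CUBIC)
cv2.imwrite('pics/tc2.png',a[:,:,::-1])"
```

```text
clock: 4.3
eef_pos: [517.1, -12.8, 175.2]
eef_rot: [-3.142, -0.0, 1.385]
wrist_force: [-1.0, 1.9, 1.5]
finger_gap: 0.1
finger_force: 1.1
[-24.20269393  69.55282604] 175.21289511700522 [0.36157684 0.05635547 0.04614975]
```

View pics/tc2.png

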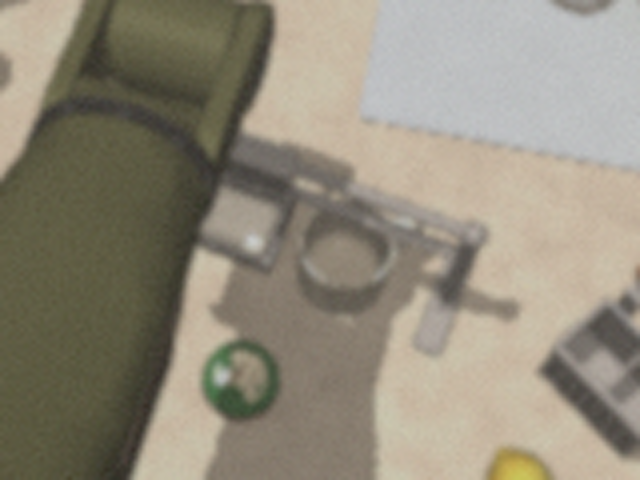

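The dish slides along the bar, its right edge moved from crop (240,200) to about (290,220), with only 2 N of force. It still hangs straight. I'll push about 80 mm more.

```bash
python3 -m creep '[[-1,[-0.7,0,0],0],[-1,[-1.4,0,0],0],[-1,[-2.1,0,0],0],[-1,[-2.8,0,0],0],[-1,[-3.5,0,0],0],[-1,[-4.2,0,0],0],[-1,[-4.9,0,0],0],[-1,[-5.6,0,0],0],[-1,[-6.3,0,0],0],[-1,[-7,0,0],0],[-1,[-7.6,0,0],0],[-1,[-8,0,0],0]]'
python3 -m creep '[[-1,[0,0,0],0],[-1,[1.5,0,0],0],[-1,[2.5,0,0],0],[-1,[2.5,0,-5],0],[-1,[2.5,0,-9],0],[-1,[2.5,0,-11.5],0],[-1,[2.5,0,-11.5],0]]'
python3 go.py w 474 -411 290 0.97
```

```text
clock: 5.55
eef_pos: [502.3, -91.6, 175.2]
eef_rot: [3.142, -0.0, 1.384]
wrist_force: [0.2, 1.5, -1.0]
finger_gap: 0.6
finger_force: 0.5
clock: 6.25
eef_pos: [508.1, -65.4, 293.8]
eef_rot: [3.136, 0.0, 1.386]
wrist_force: [1.0, 0.4, -0.2]
finger_gap: 0.6
finger_force: 0.0
[ 474. -411.] (array([-34.59,   3.  ,   0.4 ]), np.float64(4.77))
```

Run:
```python
from go import *
np.set_printoptions(precision=1,suppress=True)
t=snap('top','top3.png')[:,:,::-1]; s=snap('scene','scene3.png')[:,:,::-1]
def wood(im,box):
    x0,x1,y0,y1=box; c=im[y0:y1,x0:x1].astype(float)
    u=cv2.resize(c.astype(np.uint8),None,fx=6,fy=6,interpolation=cv2.INTER_CUBIC)
    h=cv2.cvtColor(u,cv2.COLOR_BGR2HSV); m=((h[...,0]<16)&(h[...,1]>85)&(h[...,2]>60)).astype(np.uint8)
    n,l,st_,_=cv2.connectedComponentsWithStats(m); k=1+st_[1:,4].argmax(); ys,xs=np.nonzero(l==k)
    p=np.c_[xs,ys]/6.; (c0,wh,_)=cv2.minAreaRect(p.astype(np.float32))
    mu=p.mean(0); w,v=np.linalg.eigh(np.cov((p-mu).T)); q=(p-mu)@v[:,1]; 
    e=[mu+v[:,1]*np.percentile(q,a) for a in(1,99)]; e.sort(key=lambda a:a[0])
    off=np.array([x0-.4,y0-.4]); print(len(xs),wh,v[:,1]); return np.array(e)+off,mu+off
et,mt=wood(t,(420,465,200,240)); es,ms=wood(s,(385,425,170,195))
print(et,es)
X=tri(es,et); print(X); print('mid',tri([ms],[mt]))
G=plane('top',et,178); g=G[0]-G[1]; print('plane178',G.mean(0),np.linalg.norm(g),'yaw',np.arctan2(-g[0],g[1]))
g=X[0]-X[1]; print('tri yaw',np.arctan2(-g[0],g[1]),np.linalg.norm(g[:3]))
# long edge of pocket front/back from top, by stand-like colour, dish/mug overview
a=cv2.resize(np.hstack([t[145:265,270:470],s[130:250,250:450]]),None,fx=2,fy=2,interpolation=cv2.INTER_CUBIC)
cv2.imwrite('pics/m3.png',a)
```

```text
3641 (31.701953887939453, 3.77123761177063) [0.7 0.7]
3285 (25.73713493347168, 4.043222904205322) [-1.  -0.2]
[[430.1 206.9]
 [451.8 228.6]] [[389.1 176.8]
 [413.3 182.4]]
[[ 504.8 -375.8  172.4    1.7]
 [ 449.6 -450.4  171.     0.9]]
mid [[ 477.  -413.3  171.8    1.7]]
plane178 [ 475.1 -412.3  178. ] 92.07190880211985 yaw -0.6432483728917713
tri yaw -0.6373005823439346 92.89722958510923
```

View pics/m3.png

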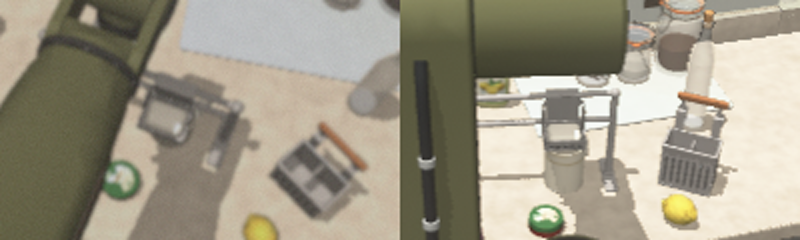

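The scene half shows the dish hanging straight over the mug at (563,125). The wooden grip is visible in both views, giving a centre of (476.5,-413,172) and yaw -0.64. I'll move over the caddy.

```bash
python3 go.py w 476.3 -412.8 290 0.931
python3 -m creep '[[0.1,[-34.8,3.3,0],5.2],[0.1,[-34.8,3.3,0],5.2],[0.1,[-34.8,3.3,0],5.2],[0.1,[-34.8,3.3,0],5.2],[0.1,[-34.8,3.3,0],5.2],[0.1,[-34.8,3.3,0],5.2],[0.1,[-34.8,3.3,0],5.2],[0.1,[-34.8,3.3,0],5.2],[0.1,[-34.8,3.3,0],5.2],[0.1,[-34.8,3.3,0],5.2],[0.1,[-34.8,3.3,0],5.2],[0.1,[-34.8,3.3,0],5.2]]'
python3 go.py w 476.3 -412.8 167 0.931
```

```text
[ 476.3 -412.8] (array([-3.47e+01,  3.37e+00, -1.00e-02]), np.float64(5.21))
clock: 7.55
eef_pos: [475.6, -413.5, 290.5]
eef_rot: [3.141, 0.0, 0.932]
wrist_force: [-0.7, 0.3, -0.4]
finger_gap: 51.9
finger_force: 0.0
[ 476.3 -412.8] (array([1.000e-01, 1.000e-02, 1.235e+01]), np.float64(0.02))
```

```bash
python3 -m creep '[[0.1,[0,0,3],0],[0.1,[0,0,6],0],[0.1,[0,0,8],0],[0.1,[0,0,10],0],[0.1,[0,0,11],0],[0.1,[0,0,12.3],0],[0.1,[0,0,12.3],0],[0.1,[0,0,12.3],0],[0.1,[0,0,12.3],0]]' 30
python3 -c "
from h import *
s=manip.read_state();print(s['wrist_force'],s['eef_pos'])"
```

```text
clock: 8.45
eef_pos: [475.4, -414.8, 168.2]
eef_rot: [3.14, 0.0, 0.931]
wrist_force: [0.6, 0.3, 0.0]
finger_gap: 51.8
finger_force: 0.0
[0.6253173  0.27977547 0.00691365] [ 475.3741876  -414.80224448  168.23779034]
```

```bash
python3 -m creep '[[-0.3,[0,0,0],0],[-0.5,[0,0,0],0],[-0.65,[0,0,0],0],[-0.75,[0,0,0],0],[-1,[0,0,0],0],[-1,[0,0,0],0],[-1,[0,0,0],0],[-1,[0,0,0],0],[-1,[0,0,0],0],[-1,[0,0,0],0]]' 40
python3 -m creep '[[-1,[0,0,-1],0],[-1,[0,0,-2],0],[-1,[0,0,-4],0],[-1,[0,0,-7],0],[-1,[0,0,-10],0],[-1,[0,0,-13],0],[-1,[0,0,-16],0],[-1,[0,0,-18],0],[-1,[0,0,-18],0],[-1,[0,0,-18],0]]'
```

```text
clock: 9.45
eef_pos: [475.1, -414.5, 167.2]
eef_rot: [-3.141, -0.0, 0.931]
wrist_force: [-1.7, 1.2, -0.0]
finger_gap: 11.6
finger_force: 40.0
clock: 10.45
eef_pos: [475.0, -414.5, 346.8]
eef_rot: [-3.141, 0.0, 0.931]
wrist_force: [-0.0, 0.5, -3.8]
finger_gap: 11.4
finger_force: 40.0
```

The caddy is gripped (gap 11.6 mm) and lifted. The arm has left the bar's free half, so I'll refine the bar line from intensity profiles in both views.

Run:
```python
from go import *
np.set_printoptions(precision=0,suppress=True,linewidth=220)
rows=[]
xs=np.arange(-30,31,2.)
for n in('top','scene'):
    im=snap(n,n+'4.png').astype(np.float32).mean(2)
    for a,b in((20,50),(55,85),(90,120),(115,140)):
        ys=np.arange(a,b,1.5); P=[[*st(x,y),205] for y in ys for x in xs]
        uv=proj(n,P).astype(np.float32).reshape(len(ys),len(xs),2)
        pr=cv2.remap(im,uv[...,0],uv[...,1],cv2.INTER_CUBIC).mean(0); print(n,a,pr)
t=cv2.imread('pics/top4.png');s=cv2.imread('pics/scene4.png')
a=np.hstack([cv2.resize(t[150:220,280:400],None,fx=3.3,fy=3.3,interpolation=cv2.INTER_CUBIC),cv2.resize(s[160:230,260:380],None,fx=3.3,fy=3.3,interpolation=cv2.INTER_CUBIC)])
cv2.imwrite('pics/m4.png',a); print(a.shape)
```

```text
top 20 [187. 176. 162. 149. 138. 129. 128. 138. 155. 167. 169. 162. 156. 158. 163. 165. 166. 171. 180. 189. 194. 196. 195. 194. 194. 193. 192. 191. 191. 191. 192.]
top 55 [188. 177. 163. 149. 138. 131. 130. 138. 154. 166. 168. 161. 156. 157. 162. 165. 167. 170. 178. 185. 191. 194. 194. 194. 195. 195. 194. 195. 195. 195. 195.]
top 90 [169. 161. 151. 143. 137. 130. 127. 134. 149. 162. 164. 157. 153. 156. 162. 165. 165. 168. 175. 184. 189. 190. 189. 189. 188. 188. 189. 189. 190. 192. 193.]
top 115 [126. 126. 124. 122. 121. 120. 123. 132. 147. 161. 164. 158. 154. 156. 161. 164. 165. 167. 174. 181. 186. 189. 190. 190. 190. 190. 192. 193. 193. 193. 193.]
scene 20 [82. 82. 83. 83. 84. 85. 85. 86. 87. 87. 88. 88. 89. 89. 89. 90. 90. 91. 91. 92. 93. 93. 94. 94. 95. 95. 96. 96. 96. 97. 97.]
scene 55 [102. 101. 101. 101. 101. 101. 101. 101. 101. 101. 101. 101. 101. 101. 101. 101. 101. 101. 101. 101. 101. 101. 101. 100.  99.  98.  98.  97.  98.  98.  98.]
scene 90 [68. 68. 67. 67. 67. 66. 66. 65. 64. 64. 64. 64. 65. 65. 64. 64. 64. 63. 64. 64. 63. 63. 63. 63. 63. 64. 64. 64. 64. 64. 64.]
scene 115 [85. 85. 86. 86. 87. 87. 88. 89. 89. 90. 90. 90. 90. 90. 91. 91. 92. 93. 94. 94. 94. 94. 95. 96. 96. 97. 97. 97. 97. 97. 97.]
(231, 792, 3)
```

View pics/m4.png

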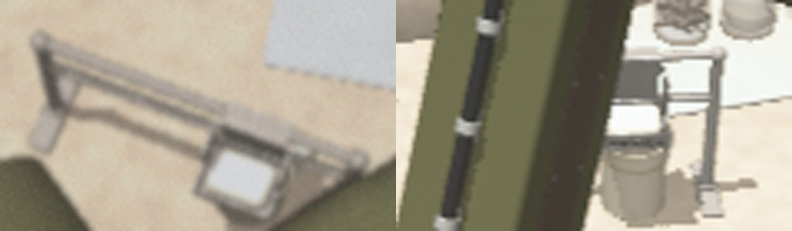

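Top half: the bar line is clear left of the dish, and the dish hook is at crop (257,118). The scene view is occluded by the arm. The profile edges put the bar axis within 1 mm of my model. I'll raise the caddy and carry it over.

```bash
python3 -c "
from go import *
print('dish',[inv(p) for p in plane('top',[[357.9,185.8],[280+222/3.3,150+105/3.3],[280+295/3.3,150+135/3.3]],213)])"
python3 -m creep '[[-1,[0,0,-1.5],0],[-1,[0,0,-4],0],[-1,[0,0,-6.5],0],[-1,[0,0,-7.5],0],[-1,[0,0,-7.5],0],[-1,[0,0,-7.5],0]]'
python3 go.py s 0 72 422 1.387
```

```text
dish [array([ -1.03569244, -60.75825722]), array([ -0.97085871, -26.27597374]), array([ -3.48666625, -98.72898085])]
clock: 11.15
eef_pos: [475.1, -414.6, 420.3]
eef_rot: [-3.139, -0.0, 0.931]
wrist_force: [0.4, 0.5, -2.9]
finger_gap: 11.8
finger_force: 40.0
[541.4 -14.8] (array([ 36.03, -18.56,  -0.11]), np.float64(-5.23))
```

```bash
python3 -m creep '[[-1,[2,-1,0],-0.3],[-1,[5,-2.6,0],-0.7],[-1,[8.6,-4.4,0],-1.2],[-1,[12.3,-6.3,0],-1.8],[-1,[16,-8.2,0],-2.3],[-1,[19.6,-10.1,0],-2.8],[-1,[23.3,-12,0],-3.4],[-1,[27,-13.9,0],-3.9],[-1,[30.5,-15.7,0],-4.5],[-1,[33.5,-17.3,0],-4.9],[-1,[35.2,-18.1,0],-5.1],[-1,[36,-18.6,0],-5.23]]'
python3 -m creep '[[-1,[0,0,0],0],[-1,[0,0,0],0],[-1,[0,0,0],0]]'
python3 go.py s 0 72 290 1.387
```

```text
clock: 12.35
eef_pos: [540.8, -13.2, 420.7]
eef_rot: [-3.139, 0.0, 1.39]
wrist_force: [0.1, -0.2, -2.2]
finger_gap: 11.5
finger_force: 40.0
clock: 12.65
eef_pos: [540.7, -15.7, 422.0]
eef_rot: [-3.141, 0.0, 1.386]
wrist_force: [0.2, -0.9, -1.3]
finger_gap: 11.7
finger_force: 40.0
[541.4 -14.8] (array([ 0.11,  0.05, 13.19]), np.float64(-0.01))
```

```bash
python3 -m creep '[[-1,[0,0,2],0],[-1,[0,0.05,5],0],[-1,[0,0.05,8],0],[-1,[0,0.05,10.5],0],[-1,[0,0.05,12],0],[-1,[0,0.05,13.2],0],[-1,[0,0.05,13.7],0],[-1,[0,0.05,13.7],0],[-1,[0,0.05,13.7],0],[-1,[0,0.05,13.7],0]]'
python3 - <<'E'
from go import *
s=manip.read_state();print(inv(s['eef_pos']),s['eef_pos'][2])
t=snap('top','top5.png')[:,:,::-1]; s=snap('scene','scene5.png')[:,:,::-1]
a=np.hstack([cv2.resize(t[140:220,270:400],None,fx=3,fy=3,interpolation=cv2.INTER_CUBIC),cv2.resize(s[140:220,250:380],None,fx=3,fy=3,interpolation=cv2.INTER_CUBIC)])
cv2.imwrite('pics/m5.png',a)
E
```

```text
clock: 13.65
eef_pos: [541.3, -14.9, 285.6]
eef_rot: [3.142, 0.0, 1.387]
wrist_force: [-3.9, -0.3, -3.4]
finger_gap: 11.5
finger_force: 40.0
[-0.10496635 71.91716026] 285.6294201518547
```

View pics/m5.png

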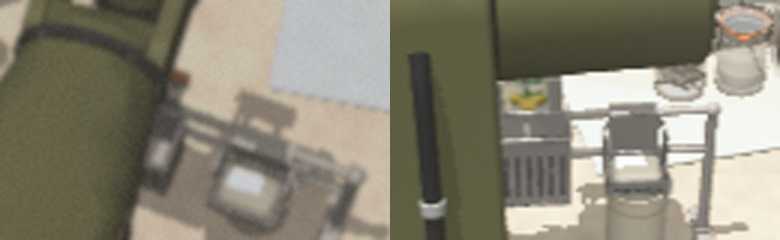

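The picture shows the grip's right end at top crop (178,78), with its strap in front of the bar and the pocket beside the dish, clear of it. The force reads -3.9 N in x, so I'll wait and check whether that persists.

```bash
python3 -m creep '[[-1,[0,0,0],0],[-1,[0,0,0],0]]'; python3 -c "
from h import *
t=manip.camera('top')[:,:,::-1]
print(manip.read_state()['wrist_force'],manip.read_state()['moment'])"
python3 -m creep '[[-1,[0,-0.2,0],0],[-1,[0,-0.2,0],0],[-1,[0,-0.2,0],0]]'; python3 -c "
from h import *
print(manip.read_state()['wrist_force'],manip.read_state()['moment'])"
```

```text
clock: 13.95
eef_pos: [541.4, -14.8, 285.6]
eef_rot: [3.141, -0.0, 1.387]
wrist_force: [-3.6, -0.2, -1.3]
finger_gap: 11.9
finger_force: 40.0
[-4.15490265 -0.12827288 -0.73616559] [-0.05014517  0.89963519 -0.05173833]
clock: 14.3
eef_pos: [539.6, -14.4, 285.3]
eef_rot: [3.141, -0.0, 1.387]
wrist_force: [0.7, 0.3, -2.6]
finger_gap: 11.5
finger_force: 40.0
[ 0.72965517  0.33804694 -2.57210155] [-0.01507473 -0.14927442  0.05983764]
```

The strap was touching the bar's front, and 2 mm forward freed it. I'll go about 1.5 mm more forward, because the lip's flare tolerates that side, then lower slowly and watch the force.

```bash
python3 -m creep '[[-1,[0,-0.15,0],0],[-1,[0,-0.15,0.5],0],[-1,[0,-0.15,1],0],[-1,[0,-0.15,1.4],0],[-1,[0,-0.15,1.8],0],[-1,[0,-0.15,2.1],0],[-1,[0,-0.15,2.1],0]]'; python3 -c "
from go import *
s=manip.read_state();print(inv(s['eef_pos']),s['wrist_force'],s['moment'])"
```

```text
clock: 15.0
eef_pos: [537.8, -14.1, 263.7]
eef_rot: [-3.141, 0.0, 1.387]
wrist_force: [-0.1, 0.0, -2.2]
finger_gap: 11.7
finger_force: 40.0
[-3.6809056  72.00316278] [-0.10506478  0.03970456 -2.22006113] [-0.02083058 -0.16790882  0.02930856]
```

```bash
python3 -m creep '[[-1,[0,0,0.3],0],[-1,[0,0,0.6],0],[-1,[0,0,0.9],0],[-1,[0,0,1.2],0],[-1,[0,0,1.2],0]]'; python3 -c "
from go import *
s=manip.read_state();print(inv(s['eef_pos']),s['wrist_force'],s['moment'])"
```

```text
clock: 15.5
eef_pos: [537.7, -14.1, 251.7]
eef_rot: [-3.141, 0.0, 1.387]
wrist_force: [0.0, 0.2, -2.4]
finger_gap: 11.9
finger_force: 40.0
[-3.69413542 71.99904692] [ 0.01765312  0.22801327 -2.41382578] [ 0.00127482 -0.17888319  0.02006045]
```

```bash
python3 -m creep '[[-1,[0,0,0.3],0],[-1,[0,0,0.6],0],[-1,[0,0,0.9],0],[-1,[0,0,1.1],0],[-1,[0,0,1.1],0]]'; python3 -m creep '[[-1,[0,0,0.1],0],[-1,[0,0,0.2],0],[-1,[0,0,0.2],0]]'; python3 -c "
from go import *
s=manip.read_state();print(inv(s['eef_pos']),s['wrist_force'],s['moment'])"
```

```text
clock: 16.0
eef_pos: [537.8, -14.2, 240.9]
eef_rot: [-3.141, 0.0, 1.387]
wrist_force: [0.2, 0.2, -2.2]
finger_gap: 11.7
finger_force: 40.0
clock: 16.3
eef_pos: [537.8, -14.2, 239.1]
eef_rot: [-3.141, 0.0, 1.387]
wrist_force: [0.5, -0.4, -2.1]
finger_gap: 11.7
finger_force: 40.0
[-3.59046766 71.98951298] [ 0.4662021  -0.43180233 -2.10455525] [-0.01673204 -0.16290626  0.03111011]
```

```bash
python3 -m creep '[[-1,[0,0,0.1],0],[-1,[0,0,0.1],0]]'; python3 -m creep '[[-1,[0,0,0.1],0],[-1,[0,0,0.1],0]]';  python3 -m creep '[[-1,[0,0,0.1],0],[-1,[0,0,0.1],0]]'
```

```text
clock: 16.5
eef_pos: [537.8, -14.2, 238.1]
eef_rot: [-3.141, 0.0, 1.387]
wrist_force: [-0.1, -0.4, -1.4]
finger_gap: 11.6
finger_force: 40.0
clock: 16.7
eef_pos: [537.9, -14.2, 237.3]
eef_rot: [3.141, 0.0, 1.387]
wrist_force: [0.2, -0.3, -1.2]
finger_gap: 11.4
finger_force: 40.0
clock: 16.9
eef_pos: [538.0, -14.2, 237.2]
eef_rot: [3.14, -0.0, 1.387]
wrist_force: [-2.7, -0.3, 6.8]
finger_gap: 11.9
finger_force: 40.0
```

The caddy seated at TCP 237.2 mm, as predicted, with about 9 N. I'll release it gently and rise.

```bash
python3 -m creep '[[-1,[0,0,-0.05],0],[-0.7,[0,0,-0.05],0],[-0.6,[0,0,-0.05],0],[-0.4,[0,0,-0.05],0],[-0.2,[0,0,-0.05],0],[0,[0,0,-0.05],0],[0,[0,0,-0.05],0],[0,[0,0,-0.05],0]]' 10; python3 -m creep '[[0,[0,0,-1],0],[0,[0,0,-2],0],[0,[0,0,-4],0],[0,[0,0,-7],0],[0,[0,0,-11],0],[0,[0,0,-15],0],[0,[0,0,-18],0],[0,[0,0,-18],0]]'; python3 go.py w 250 -480 415 0.93
```

```text
clock: 17.7
eef_pos: [537.9, -14.1, 236.7]
eef_rot: [-3.142, -0.0, 1.387]
wrist_force: [0.1, -0.5, -0.7]
finger_gap: 46.9
finger_force: 0.0
clock: 18.5
eef_pos: [538.1, -14.2, 421.9]
eef_rot: [3.134, -0.001, 1.387]
wrist_force: [-0.1, 0.8, 0.9]
finger_gap: 46.9
finger_force: 0.0
[ 250. -480.] (array([-51.06, -19.83,   0.5 ]), np.float64(5.24))
```

Now I'll move the arm aside to look.

```bash
python3 -m creep '[[0,[-51,-19.8,0],0],[0,[-51,-19.8,0],0],[0,[-51,-19.8,0],0],[0,[-51,-19.8,0],0],[0,[-51,-19.8,0],0],[0,[-51,-19.8,0],0],[0,[-51,-19.8,0],0],[0,[-51,-19.8,0],0],[0,[-51,-19.8,0],0],[0,[-51,-19.8,0],0],[0,[-51,-19.8,0],0],[0,[-51,-19.8,0],0]]'
python3 - <<'E'
from go import *
t=snap('top','top6.png')[:,:,::-1]; s=snap('scene','scene6.png')[:,:,::-1]
a=np.hstack([cv2.resize(t[130:250,270:400],None,fx=3,fy=3,interpolation=cv2.INTER_CUBIC),cv2.resize(s[130:250,250:380],None,fx=3,fy=3,interpolation=cv2.INTER_CUBIC)])
cv2.imwrite('pics/m6.png',a)
h=cv2.cvtColor(cv2.resize(t,None,fx=6,fy=6,interpolation=cv2.INTER_CUBIC),cv2.COLOR_BGR2HSV); m=((h[...,0]<16)&(h[...,1]>85)&(h[...,2]>60)).astype(np.uint8)
n,l,S,C=cv2.connectedComponentsWithStats(m)
for k in range(1,n):
    c=C[k]/6-.4
    if S[k,4]>600 and 280<c[0]<400 and 140<c[1]<240:
        ys,xs=np.nonzero(l==k); p=plane('top',[[xs.min()/6-.4,ys[xs==xs.min()].mean()/6-.4],c,[xs.max()/6-.4,ys[xs==xs.max()].mean()/6-.4]],245); print(S[k,4],[inv(q).round(1) for q in p])
E
```

```text
clock: 19.7
eef_pos: [247.1, -482.6, 415.1]
eef_rot: [-3.14, -0.002, 1.383]
wrist_force: [0.4, 0.1, -0.5]
finger_gap: 47.0
finger_force: 0.0
4132 [array([ -4.5, 120.4]), array([-2.8, 72.5]), array([-1.4, 24.8])]
```

View pics/m6.png

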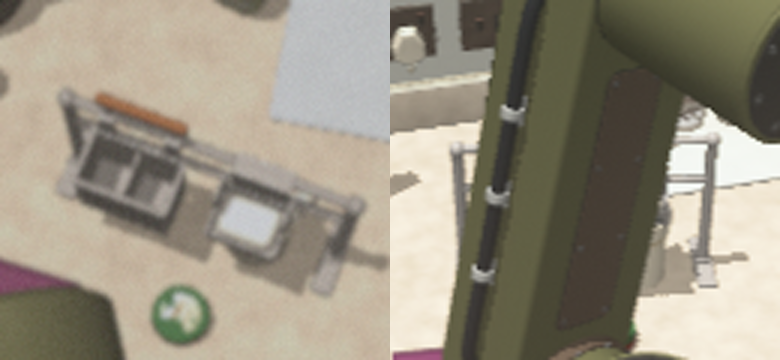

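The top half shows the caddy hanging level with its grip over the bar, from crop (97,100) to (187,130), at bar y≈72 mm. Its pocket is in front. The dish hangs separately in the mug's half at (250,205), with a clear gap to the caddy.

```bash
python3 -c "
from cell import manip
print(manip.sign_off())"
```

```text
the job is handed in; nothing more can be done
None
```

I handed the job in at about 20 s: the caddy hangs level on the bar about 72 mm into the free half, pocket in front, and the dish hangs clear of it about 61 mm into the mug's half; the judge's verdict was not shown to me.

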